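# Reset a tripped kitchen machine and hold it on its top burst setting

## Robot

A 6-joint arm with a two-finger parallel gripper is mounted at the origin on the work surface. World frame = base frame: x ahead of the robot, y to its left, z up, the work surface at z = 0. Lengths are in m, angles in rad, forces in N, time in s.
With the tool pointing down it reaches from about 0.3 to 0.85 m from the base axis. Payload 5.4 kg.
Tool frame: the origin (TCP) lies between the finger pads; the fingertips stand 8 mm ahead of it and the grasp point (between the pads) lies 11 mm behind it; y points along the fingers, x is the direction in which the jaws open and shut, and the axes are right-handed (so a half turn about y gives the same grasp; the last joint's range is limited). The gripper opens to 85 mm and grips with 20 to 120 N. Pads are 22 mm wide; open, the fingers measure 114 mm over their backs; the gripper's body (76 mm by 85 mm) begins 54 mm behind the grasp point. The pads swing forward as they close: fully open they stand 13 mm farther back than shut.
Start: joints at [0.977, 0.158, 1.597, -0, 1.386, -0.21], TCP at [0.215, 0.533, 0.239] pointing down, gripper open.
Joint ranges: [-2.91, 2.91], [-0.94, 2.29], [0.18, 2.7], [-1.29, 4.43], [0.17, 2.64], [-3, 3]. Speed limits (rad/s): [2.57, 2.57, 3.14, 3.14, 3.14, 3.14].

## Interface

Orientations are given as a rotation vector (axis times angle).
In Python, from bench import ctrl, move_gripper, vision, job, models gives the robot as it stands. Calls block until the motion is done:
- ctrl.movep(position, orientation): joint-space move of the TCP to a pose.
- ctrl.move_linear(position, frame=None, vel=0.15): straight line of the TCP; frame=None keeps the orientation; vel is the mean speed in m/s.
- ctrl.movej(angles): joint-space move.
- move_gripper(opening, force=None): finger opening in m; force is the grip in N (None keeps the last); returns when the fingers have stopped.
- ctrl.pause(seconds).
- ctrl.solve_ik(position, orientation): joint angles nearest the present ones, or None.
- vision.grab_frame(name): name is "scene" or "top" or "wrist"; returns (picture, depth): 384x512x3 uint8, red, green, blue; 384x512 float32, m along the optical axis (not along the pixel's ray), 0 where there is no reading.
- vision.camera_params(name): a dict with "fx", "fy", "cx", "cy" (pixels), "eye" and "orientation" of the camera in the world; the wrist camera has in their place "T_tool_cam" (4x4, takes a point from camera to tool coordinates, whose origin is the TCP and whose axes are the tool frame's). Camera axes: x right, y down, z forward; pixel columns grow to the right and rows downward; lengths in m; the calibration is good to about 2 mm. A picture is of the moment at which its call begins: read the wrist's pose just before it. camera_params takes no time and is no camera call.
A pose or a line that the arm cannot do raises ctrl.IKError and nothing moves.
- job.finish_job(): hands the job in, once; it reports no verdict.
Trained networks look in the newest picture that a camera, given by its name, has taken for a name from the list of things; names that differ only in an ending like _2 or _b are one class to them, and where a whole thing is asked for, a point or a joint stands for the part that bears it (a point fixed in the world has none). Each returns a list of dicts, best first, with "confidence" (0 to 1); they miss things now and then, are a little off and sometimes report something else, mostly with a low value. They report only what shows in the picture. A call takes as long as a camera call. They do not tell look-alikes from the thing itself.
- models.silhouettes(name, camera): "region" (384x512 bool, what is visible of it) and "position" ([row, column] as shares, 0 to 1, of the picture: columns of its width, rows of its height, amid what is visible of it).
- models.mark_of(name, camera): "position" ([row, column] as shares, 0 to 1, of the picture: columns of its width, rows of its height: a listed point, or the origin of a listed thing).
Readings, each from a call of its own:
- ctrl.current_time(): time.
- ctrl.current_q(): joint angles.
- ctrl.current_dq(): joint speeds.
- ctrl.current_effort(): joint torques, N m.
- ctrl.current_ee_pos(): TCP position.
- ctrl.current_ee_rot(): TCP orientation.
- ctrl.current_force(): force on the tool from outside, world axes, zero at the start.
- ctrl.current_wrist_torque(): the same for the moment, N m.
- ctrl.current_width(): finger opening in m.
Only numpy, scipy, OpenCV 4.12 (cv2) and the standard library are available. Lean on these libraries where they do the work, as an engineer would, in place of code of your own. Each camera call takes 0.05 s, during which the arm holds its last target. There are 200 camera calls.

## Task

The kitchen machine has cut out: push its recessed reset button in with the steel pick and stand the pick back in its bamboo stand, fully home. Then turn the machine's spring-return dial clockwise, past its first two clicks to the third, and finish still gripping it there against its spring. Leave the dish, the lemon squeezer and the spoon rest where they are.

Things in the scene. Friction and masses are not known exactly. Their poses are not given: they have to be found in the camera images.
- machine: The kitchen machine: white motor housing, 220 (x) by 410 (y) by 106 mm high, fixed. Origin: centre of its underside; x points away from its user, z up. On its -y half a flat aluminium panel, top face at 118 mm, carries the dial (user's side) and, 95 mm beyond it, the reset hole. On its +y half a lidded steel bowl, 180 mm across, rises to 278 mm, its nearest edge 125 mm from the dial's axis.
- reset_mouth (a point): Centre of the mouth of the round reset hole, level with the top face of the control panel. The hole is 14 mm in diameter, straight-sided and vertical; too narrow for a finger. z up.
- reset (a joint): The reset button, an 11 mm round plunger whose top sits 5 mm below the mouth of the hole when out. Value in m: 0 out, 0.005 fully in. It springs back by itself: about 2 N to start it, 5.6 N at the bottom. To reset, push it fully in (4 mm at least) and keep it in for a moment, about half a second.
- dial_grip (a point): On the dial's vertical axis, 8 mm below the top of its grip bar, 30 mm above the panel face. The dial: a 54 mm round skirt (top 8 mm above the panel) and across it an upright straight grip bar, 48 mm long, 14 mm thick, from 8 to 38 mm above the panel. The frame turns with the dial: x along the bar to its pointer end, y across the bar (close the fingers along y), z up.
- dial (a joint): Turn in rad, clockwise seen from above: 0 off, clicks at 0.4, 0.8 and 1.2 (first to third setting), end stop at 1.35. A spring returns it to off from anywhere once let go: 0.09 N m at off, 0.2 N m at the third setting; each click adds about 0.06 N m. At off the pointer stands 0.6 rad anticlockwise of the machine's x; four marks of growing length on the panel show off and the settings.
- pick: The pick, loose, about 60 g, round: a steel shank 6 mm in diameter and 70 mm long with a blunt end, a steel collar 22 mm across from 70 to 74 mm, a wooden handle 18 mm in diameter from 74 to 164 mm. Origin: centre of the blunt end; z runs along the shank to the handle. It stands upright in the stand, hanging on its collar, the blunt end 5 mm above the worktop.
- stand: The bamboo stand, a 70 by 70 by 75 mm block fixed to the worktop, one vertical 10 mm hole right through its middle. Origin: centre of its underside.
- stand_hole (a point): Centre of the mouth of the stand's hole, at the block's top face, 75 mm above the worktop. With the pick fully home its collar rests on this face, its origin 70 mm below this point.
- dish: Bystander: small green glass dish, 110 mm across, 45 mm high. Origin: centre of its underside.
- squeezer: Bystander: plastic lemon squeezer, 100 mm across, 53 mm high to the tip of its cone. Origin: centre of its underside.
- spoon_rest: Bystander: white ceramic spoon rest, a 104 mm round hollow 18 mm high with a tongue reaching 100 mm to its -x. Origin: centre of the hollow's underside.
Things that resemble listed ones, but are neither listed nor needed, are in the scene too. What is meant by the stand is not red, and is the smaller of those in its own colour.

How it is judged:
On the way, in this order (a step that is already met when the one before it is completed fails the run):
1. the reset button is pushed at least 4 mm in by the pick and kept there for a moment (value of joint reset above 0.004 m and contact force between pick and reset above 1 N), for 0.2 s.
2. the pick is back in its stand, fully home and let go (horizontal distance between pick and stand_hole below 0.006 m and z of pick in the frame of stand_hole below -0.064 m and angle between pick's own z axis and vertical below 0.12 rad and contact force between the fingers and pick below 0.1 N), for 0.2 s.
At the end, for the whole second after the job is handed in: The fingers hold the dial in its third setting (1.06 rad to the stop at 1.35, at least 1 N); the pick stands let go and upright in its stand, within 6 mm of its seat; the reset button is out; dish, squeezer and spoon rest are within 30 mm of their places (all of step 2 and value of joint dial above 1.06 rad and contact force between the fingers and dial above 1 N and value of joint reset below 0.001 m and distance of each of dish, squeezer, spoon_rest from where it was at the start of the episode below 0.03 m); the arm keeps its last pose, push and grip.
It fails at once if the green glass dish is pushed more than 30 mm (distance of dish from where it was at the start of the episode above 0.03 m).
It fails at once if the lemon squeezer is pushed more than 30 mm (distance of squeezer from where it was at the start of the episode above 0.03 m).
It fails at once if the spoon rest is pushed more than 30 mm (distance of spoon_rest from where it was at the start of the episode above 0.03 m).
It fails at once if the dial is turned on while the pick is out of its stand (value of joint dial above 0.5 rad and horizontal distance between pick and stand_hole above 0.03 m).
It also fails if it takes over 72 s, if anything falls off the work surface, if the arm or the gripper's body presses on something with over 40 N, if the wrist force passes 120 N, or if a joint passes its speed limit or range.

## Working session

There is one attempt and no reset: what is moved stays moved. The work goes in short steps, each a Python script; the robot and the scene stay as the last script left them, time stands still between calls to the robot, and variables do not carry over. Pictures are saved under pics/ and viewed, on a budget of 10 in all, crops included, one or two more only if the job needs it, and the job is handed in when it is done.

```bash
ls; mkdir -p pics
cat > h.py <<'E'
import numpy as np, cv2
from scipy.spatial.transform import Rotation as R
from bench import ctrl, move_gripper, vision, job, models
def campose(n):
    p=vision.camera_params(n)
    if n=="wrist":
        T=np.eye(4);T[:3,:3]=R.from_rotvec(ctrl.current_ee_rot()).as_matrix();T[:3,3]=ctrl.current_ee_pos()
        T=T@np.array(p["T_tool_cam"])
    else:
        T=np.eye(4);o=np.array(p["orientation"],float)
        T[:3,:3]=o if o.shape==(3,3) else R.from_rotvec(o).as_matrix();T[:3,3]=p["eye"]
    return p,T
def unproj(p,T,u,v,d):
    c=np.stack([(u-p["cx"])/p["fx"]*d,(v-p["cy"])/p["fy"]*d,d*np.ones_like(u*1.)],-1)
    return c@T[:3,:3].T+T[:3,3]
def onz(p,T,u,v,z):
    r=unproj(p,T,np.array(u*1.),np.array(v*1.),1.)-T[:3,3]
    return T[:3,3]+r*(z-T[2,3])/r[2]
def save(n,img): cv2.imwrite("pics/"+n,img[...,::-1])
E
python3 - <<'E'
from h import *
ims=[]
for n in("scene","top"):
    p,T=campose(n);print(n,p)
    im,d=vision.grab_frame(n);ims.append(im);np.savez("pics/"+n,im=im,d=d,T=T)
    save(n+"0.png",cv2.resize(im,(768,576),interpolation=cv2.INTER_CUBIC))
    for k in("machine","reset_mouth","dial_grip","pick","stand","stand_hole","dish","squeezer","spoon_rest"):
        for m in models.mark_of(k,n):
            v,u=m["position"];u*=512;v*=384
            dd=d[min(383,int(v)),min(511,int(u))]
            print(k,round(m["confidence"],2),"px",round(u),round(v),unproj(p,T,u,v,dd).round(3))
print(ctrl.current_time(),ctrl.current_ee_rot(),ctrl.current_width(),vision.camera_params("wrist"))
E
```

```text
pics
scene {'fx': 409.9551486723272, 'fy': 409.9551486723272, 'cx': 254.48475089280046, 'cy': 187.91447704136996, 'eye': array([1.36830808, 0.09651287, 0.93900379]), 'orientation': array([-1.65971143, -1.85047609,  0.76518795])}
machine 0.65 px 394 206 [0.438 0.46  0.006]
machine 0.55 px 280 234 [0.679 0.108 0.108]
machine 0.52 px 243 229 [0.683 0.011 0.119]
reset_mouth 0.71 px 246 231 [0.687 0.019 0.117]
dial_grip 0.71 px 241 196 [ 0.586 -0.006  0.142]
dial_grip 0.52 px 198 166 [ 0.376 -0.176  0.049]
stand 0.94 px 112 208 [ 0.593 -0.385  0.053]
stand 0.73 px 151 161 [ 0.347 -0.343  0.029]
stand 0.72 px 145 186 [ 0.479 -0.324  0.043]
stand_hole 0.68 px 144 171 [ 0.45  -0.328  0.076]
stand_hole 0.68 px 107 195 [ 0.567 -0.406  0.079]
stand_hole 0.66 px 151 134 [ 0.292 -0.349  0.101]
stand_hole 0.62 px 241 194 [ 0.593 -0.006  0.158]
dish 0.58 px 196 167 [ 0.374 -0.181  0.046]
squeezer 0.94 px 126 252 [ 0.726 -0.305  0.03 ]
spoon_rest 0.91 px 394 204 [0.43  0.461 0.007]
top {'fx': 373.90775488285357, 'fy': 373.90775488285357, 'cx': 252.86800480096042, 'cy': 194.60963696217985, 'eye': arr
[... 624 characters left out ...]
28 px 370 138 [ 0.697 -0.319  0.042]
squeezer 0.75 px 370 136 [ 0.698 -0.316  0.052]
spoon_rest 0.96 px 123 221 [0.442 0.451 0.006]
spoon_rest 0.34 px 387 220 [ 0.434 -0.34   0.085]
1.0 [-1.36671104 -0.92199888  0.92201541] 0.08565379880709927 {'fx': 266.774233051912, 'fy': 266.774233051912, 'cx': 255.92843292363338, 'cy': 195.11539283775056, 'T_tool_cam': array([[ 9.99999281e-01, -1.19261658e-03, -1.27632982e-04,
        -9.82761998e-04],
       [-2.48982524e-04, -3.10499520e-01,  9.50573504e-01,
        -1.34408508e-01],
       [-1.17329970e-03, -9.50572788e-01, -3.10499594e-01,
         7.95659107e-02],
       [ 0.00000000e+00,  0.00000000e+00,  0.00000000e+00,
         1.00000000e+00]])}
```

View images.

View pics/scene0.png

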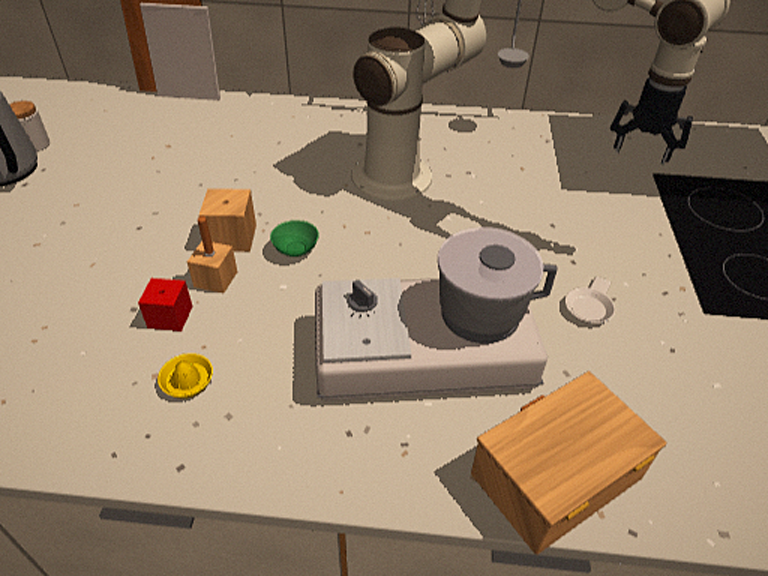

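View pics/top0.png

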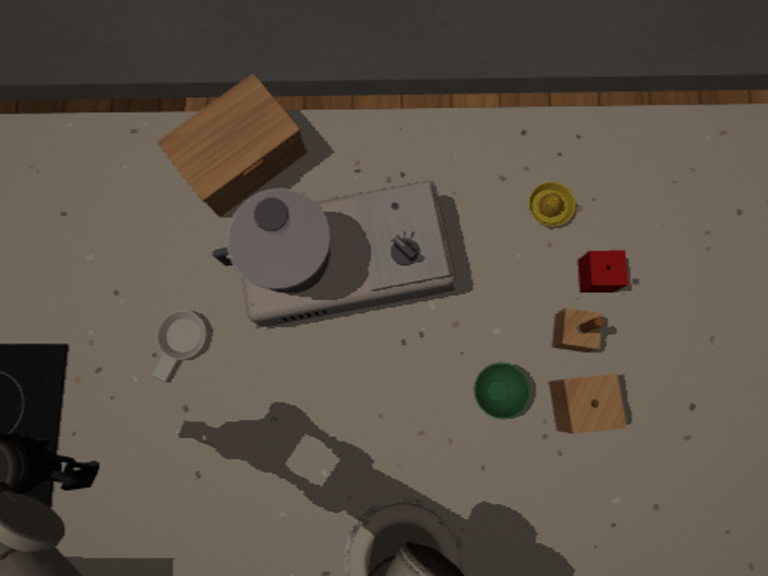

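Candidates for the stand in the top view (768x576): the red block at (603,271), the large bamboo block at (590,403), and the small bamboo block holding the pick at (580,330). The description points to the small bamboo one. The dial is at (404,247), the reset hole at (395,206) and the dish at (502,390). I'll check the choice in a close wrist view, and look at the panel the same way.

```bash
cat >> h.py <<'E'
def ori(psi):
    c,s=np.cos(psi),np.sin(psi)
    return R.from_matrix(np.array([[c,0,-s],[s,0,c],[0,-1,0]])).as_rotvec()
def psi_now():
    m=R.from_rotvec(ctrl.current_ee_rot()).as_matrix();return np.arctan2(m[1,0],m[0,0])
E
python3 - <<'E'
from h import *
print("psi0",psi_now())
for nm,xy,ks in(("panel",(0.62,0.0),("reset_mouth","dial_grip","machine")),("stand",(0.44,-0.33),("pick","stand","stand_hole"))):
    best=None
    for psi in np.linspace(-np.pi,np.pi,25):
        q=ctrl.solve_ik([*xy,0.30],ori(psi))
        if q is not None and (best is None or abs(q[5])+abs(q[3])<best[0]): best=(abs(q[5])+abs(q[3]),psi,q)
    print(nm,best)
    ctrl.movep([*xy,0.30],ori(best[1])); ctrl.pause(.3)
    p,T=campose("wrist"); im,d=vision.grab_frame("wrist"); np.savez("pics/w_"+nm,im=im,d=d,T=T)
    save("w_"+nm+".png",im)
    for k in ks:
        for m in models.mark_of(k,"wrist"):
            v,u=m["position"];u*=512;v*=384
            print(k,round(m["confidence"],2),"px",round(u,1),round(v,1),unproj(p,T,u,v,d[min(383,int(v)),min(511,int(u))]).round(4))
print(ctrl.current_time())
E
```

```text
psi0 1.186992961429533
panel (np.float64(0.06718614138699897), np.float64(-0.2617993877991496), array([-1.94613246e-01,  2.42040421e-01,  1.38161033e+00, -4.44089210e-16,
        1.51794190e+00,  6.71861414e-02]))
reset_mouth 0.95 px 297.8 154.0 [0.6753 0.0126 0.1138]
dial_grip 0.76 px 222.9 193.9 [ 0.5821 -0.0006  0.1559]
machine 0.63 px 217.1 90.2 [0.6022 0.1069 0.1049]
machine 0.29 px 298.0 153.3 [0.6758 0.0133 0.1135]
stand (np.float64(0.07786765731049838), np.float64(-0.7853981633974483), array([-0.86326582,  0.05856307,  1.58563278,  0.        ,  1.49739681,
       -0.07786766]))
pick 0.93 px 265.1 166.3 [ 0.4516 -0.3366  0.0745]
stand 0.83 px 264.2 164.7 [ 0.4524 -0.334   0.0751]
stand 0.67 px 208.4 224.5 [ 0.3452 -0.3344  0.1039]
stand 0.61 px 345.5 140.9 [ 0.551  -0.3871  0.0766]
stand_hole 0.9 px 357.9 146.6 [ 0.5611 -0.4114  0.0579]
stand_hole 0.77 px 268.0 177.8 [ 0.4475 -0.3447  0.104 ]
stand_hole 0.59 px 194.8 252.2 [ 0.2918 -0.3524  0.0898]
5.7917
```

Run:
```python
from h import *
p=vision.camera_params("wrist")
vv,uu=np.mgrid[0:384,0:512]
out=[]
for nm in("stand","panel"):
    z=np.load(f"pics/w_{nm}.npz");im,d,T=z["im"],z["d"],z["T"];P=unproj(p,T,uu*1.,vv*1.,d);ok=d>0
    np.save(f"pics/P_{nm}.npy",P)
    out.append(cv2.resize(im[60:360,60:460],(800,600)) if nm=="panel" else im[40:340,100:500])
    if nm=="stand":
        m=ok&(np.hypot(P[...,0]-.44,P[...,1]+.335)<.06)
        for lo,hi in((.165,.180),(.14,.16),(.12,.14),(.10,.12),(.085,.1),(.068,.078)):
            s=P[m&(P[...,2]>lo)&(P[...,2]<hi)]
            if len(s): print(lo,hi,len(s),s.mean(0).round(4),s.min(0).round(4),s.max(0).round(4))
        s=P[m&(abs(P[...,2]-.0755)<.0035)][:,:2].astype(np.float32)
        print("standtop rect",cv2.minAreaRect(s))
    else:
        m=ok&(np.hypot(P[...,0]-.58,P[...,1])<.05)
        s=P[m&(P[...,2]>.147)&(P[...,2]<.163)]
        print("bar",len(s),s.mean(0),cv2.minAreaRect(s[:,:2].astype(np.float32)), np.median(s[:,2]))
        s=P[ok&(abs(P[...,2]-.118)<.004)&(np.hypot(P[...,0]-.6,P[...,1])<.15)]
        print("panel",len(s),np.median(s,0),cv2.minAreaRect(s[:,:2].astype(np.float32)))
        h=(np.hypot(P[...,0]-.677,P[...,1]-.014)<.025)&ok
        g=im.max(2);print("hole dark lvl",np.percentile(g[h],[0,5,20,50]))
        for t in(40,60,80,100):
            mm=h&(g<t)
            if mm.any(): v,u=vv[mm].mean(),uu[mm].mean();print(t,mm.sum(),u,v,onz(p,T,u,v,.118).round(4))
save("a_panel.png",out[1]);save("a_stand.png",cv2.resize(out[0],(800,600)))
```

```text
0.165 0.18 210 [ 0.4398 -0.3456  0.1683] [ 0.4305 -0.3553  0.1651] [ 0.4482 -0.3375  0.1704]
0.14 0.16 76 [ 0.4436 -0.3409  0.1505] [ 0.4351 -0.3503  0.1402] [ 0.4483 -0.3372  0.1599]
0.12 0.14 63 [ 0.4435 -0.3409  0.1302] [ 0.4353 -0.3504  0.12  ] [ 0.448  -0.3373  0.14  ]
0.1 0.12 53 [ 0.4436 -0.3408  0.11  ] [ 0.4357 -0.3504  0.1001] [ 0.4481 -0.3373  0.1191]
0.085 0.1 32 [ 0.4439 -0.3414  0.0924] [ 0.4362 -0.3501  0.0852] [ 0.4477 -0.3373  0.0997]
0.068 0.078 2024 [ 0.4423 -0.3421  0.0749] [ 0.3993 -0.3861  0.0684] [ 0.4784 -0.3065  0.078 ]
standtop rect ((0.43895193934440613, -0.34638670086860657), (0.07029813528060913, 0.07007310539484024), 80.8959732055664)
bar 529 [ 0.58259407 -0.00333794  0.15526933] ((0.5817844271659851, -0.0044440776109695435), (0.04728449136018753, 0.013973233290016651), 44.96953201293945) 0.1555740555954258
panel 17152 [0.62741079 0.01443626 0.11792931] ((0.6091717481613159, 0.0359712690114975), (0.1905573010444641, 0.22093379497528076), 10.52382755279541)
hole dark lvl [ 3.  8. 15. 18.]
40 7547 420.9632966741752 327.7849476613224 [ 0.797  -0.2878  0.118 ]
60 7637 420.3666361136572 327.1808301689145 [ 0.7962 -0.2864  0.118 ]
80 8026 417.10976825317715 323.72227759780714 [ 0.792  -0.2786  0.118 ]
100 8180 415.64107579462103 321.92518337408313 [ 0.7902 -0.2747  0.118 ]
```

View pics/a_panel.png

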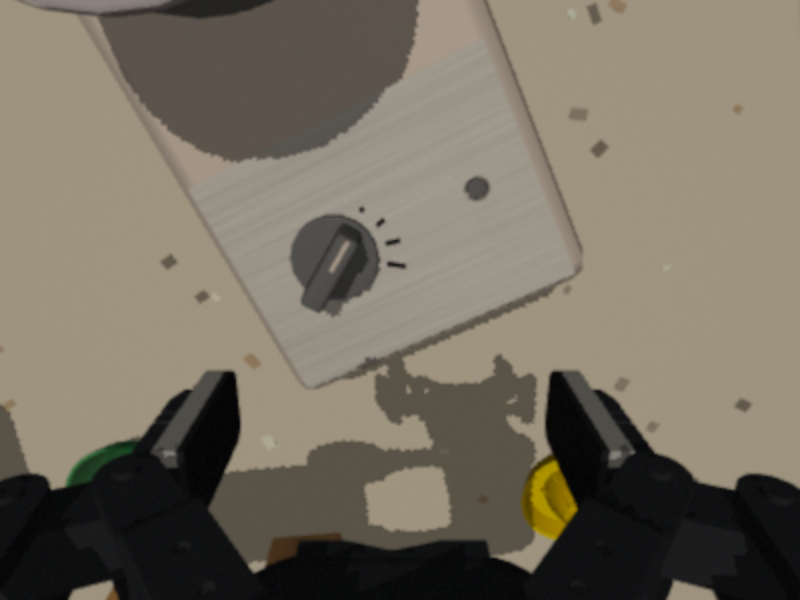

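View pics/a_stand.png

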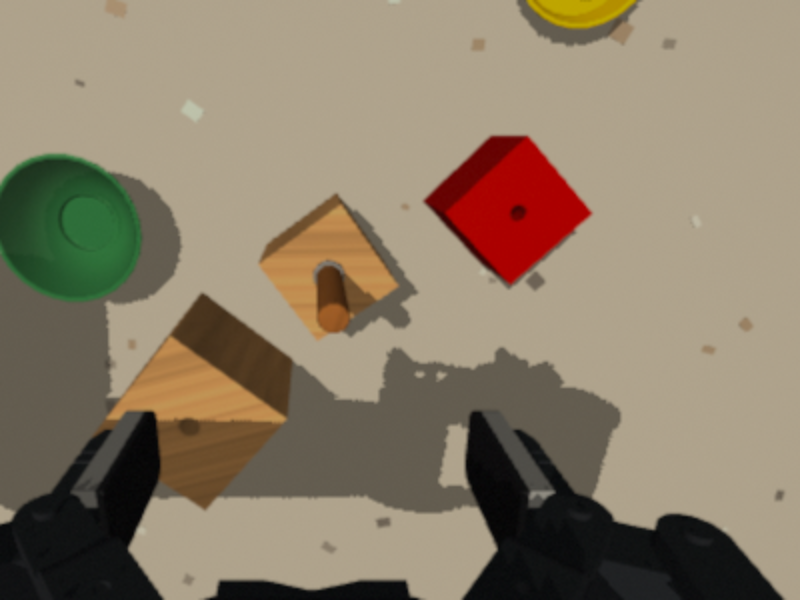

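The close view confirms the choice. The small bamboo block (crop pixel 330,265) holds the pick; the red block (515,210) and the large bamboo block (190,425) are empty. The panel view shows the dial at (335,262), bar angle 45° = 0.6 rad plus the machine's yaw of 0.184, and the reset hole at (477,187). That agrees with dial + 95 mm. Now I'll grasp the pick and lift it.

```bash
cat >> h.py <<'E'
S=np.array([0.4394,-0.3460]); G=0.124  # TCP z at grasp in stand
DIAL=np.array([0.5818,-0.0044]); YAW=0.184
RST=np.array([0.6751,0.0127])
E
python3 - <<'E'
from h import *
o=ori(-0.785)
ctrl.movep([*S,0.24],o)
ctrl.move_linear([*S,G],vel=.1)
move_gripper(0.0,force=60); print("w",ctrl.current_width(),ctrl.current_force().round(2))
ctrl.move_linear([*S,G+0.01],vel=.05);print(ctrl.current_force().round(2))
ctrl.move_linear([*S,G+0.135],vel=.1)
print("w",ctrl.current_width(),ctrl.current_force().round(2))
psi=-0.15
ctrl.movep([*RST,0.118+0.03+0.119],ori(psi)); ctrl.pause(.3)
p,T=campose("wrist");im,d=vision.grab_frame("wrist");np.savez("pics/w_above",im=im,d=d,T=T)
save("above.png",cv2.resize(im[60:300,100:420],(800,600)))
for k in("reset_mouth","pick"):
    for m in models.mark_of(k,"wrist"):
        v,u=m["position"];u*=512;v*=384
        print(k,round(m["confidence"],2),u,v,onz(p,T,u,v,.118 if k!="pick" else .148).round(4))
print(ctrl.current_q(),ctrl.current_time(),ctrl.current_ee_pos())
E
```

```text
w 0.016256443552612156 [ 0.96 -1.34  1.4 ]
[ 0.09  0.45 -0.63]
w 0.016544876684235016 [ 0.16  0.25 -0.33]
reset_mouth 0.88 255.2832 181.0944 [0.6745 0.0145 0.118 ]
pick 0.93 257.6896 190.6944 [0.6767 0.0123 0.148 ]
[-1.60063605e-01  4.01502434e-01  1.24838500e+00 -1.00617650e-05
  1.49163464e+00 -9.74014319e-03] 11.875 [0.67506955 0.01246307 0.26706319]
```

View pics/above.png

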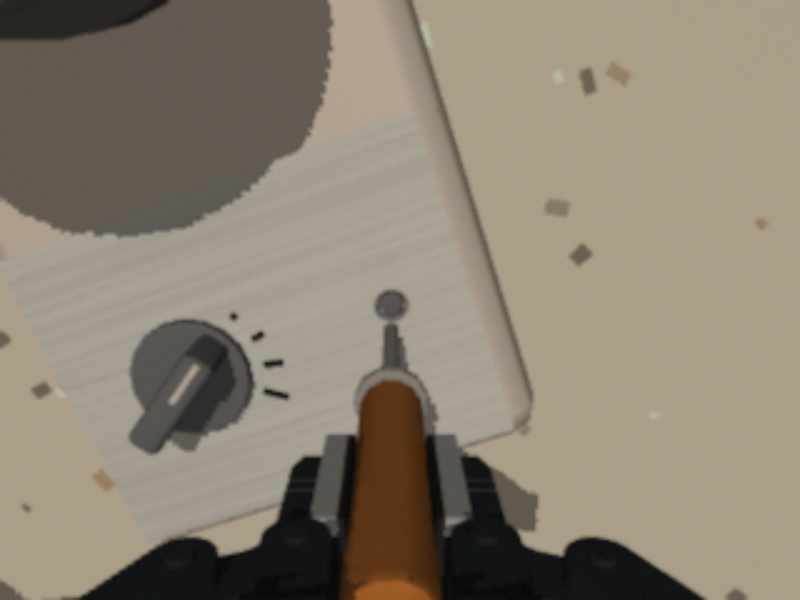

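The tip (crop 391,325) hangs directly over the hole (391,305): aligned across, with about 1 mm to add in y. Now lowering and pressing while watching the force.

Run:
```python
from h import *
r=RST+[-.0003,.001]; H=0.119
ctrl.move_linear([*r,H+0.124],vel=.06);f0=ctrl.current_force();print(f0.round(2))
ctrl.move_linear([*r,H+0.1145],vel=.04);print("in",(ctrl.current_force()-f0).round(2))
for z in np.arange(.1125,.1035,-.001):
    ctrl.move_linear([*r,H+z],vel=.02);ctrl.pause(.1)
    f=ctrl.current_force()-f0;print(round(z,4),f.round(2),ctrl.current_ee_pos()[2].round(4)-H)
    if f[2]>10: break
ctrl.pause(.8);print("hold",(ctrl.current_force()-f0).round(2),ctrl.current_width(),ctrl.current_time())
```

```text
[-1.29 -0.26 -1.76]
in [1.75 0.08 2.19]
0.1125 [1.89 0.44 3.96] 0.1131
0.1115 [2.99 0.88 3.69] 0.1119
0.1105 [ 2.39 -0.52  4.46] 0.11080000000000001
0.1095 [ 2.97 -0.1   4.71] 0.10969999999999999
0.1085 [ 2.34 -0.55  6.31] 0.10870000000000002
0.1075 [ 2.51 -0.33  6.19] 0.10800000000000001
0.1065 [ 1.51  0.65 11.86] 0.1079
hold [ 1.4  -0.12 10.68] 0.016546645975936553 16.0583
```

The force ramped like the spring and hit a hard stop 5 mm in, where it was held for about 0.8 s. Retracting and returning the pick.

Run:
```python
from h import *
r=RST+[-.0003,.001]
ctrl.move_linear([*r,0.275],vel=.1)
ctrl.movep([*S,G+0.12],ori(-0.785))
ctrl.move_linear([*S,G+0.078],vel=.1);ctrl.pause(.2)
p,T=campose("wrist");im,d=vision.grab_frame("wrist");save("ret.png",cv2.resize(im[60:300,100:420],(800,600)))
f0=ctrl.current_force();print(f0.round(2),ctrl.current_ee_pos(),ctrl.current_time())
```

```text
[ 0.12  0.55 -0.33] [ 0.43971196 -0.3463829   0.2028466 ] 19.1
```

View pics/ret.png

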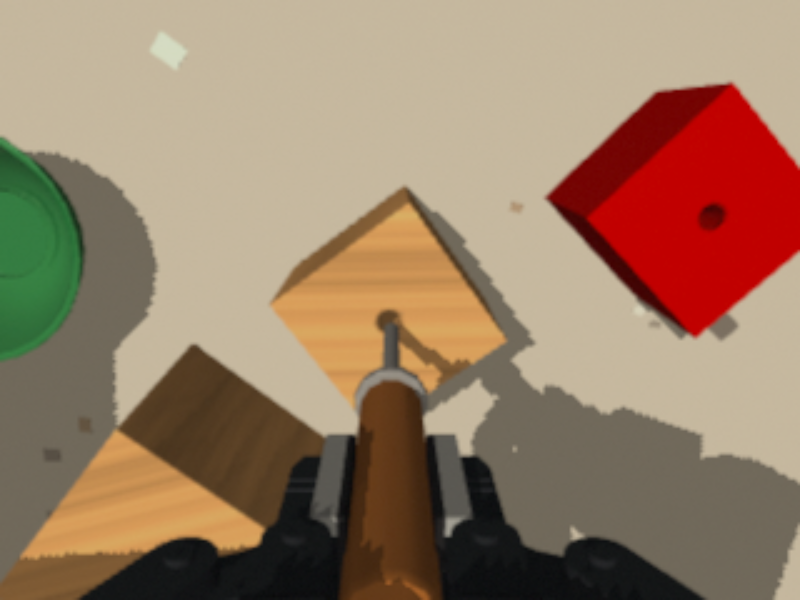

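The tip (391,322) is just over the mouth of the stand's hole (388,318). Lowering step by step with the force watched.

Run:
```python
from h import *
f0=ctrl.current_force()
ok=True
for dz in(.070,.062,.050,.035,.020,.010,.004,.001):
    ctrl.move_linear([*S,G+dz],vel=.06);f=ctrl.current_force()-f0;print(dz,f.round(2),ctrl.current_ee_pos().round(4))
    if f[2]>12: ok=dz<=.004;break
if ok:
    move_gripper(0.04);ctrl.pause(.4);print("open",ctrl.current_width(),ctrl.current_force().round(2))
    ctrl.move_linear([*S,0.24],vel=.1)
    ctrl.movep([0.44,-0.33,0.30],ori(-0.785));ctrl.pause(.3)
    p,T=campose("wrist");im,d=vision.grab_frame("wrist")
    vv,uu=np.mgrid[0:384,0:512];P=unproj(p,T,uu*1.,vv*1.,d)
    m=(d>0)&(np.hypot(P[...,0]-.44,P[...,1]+.346)<.03)&(P[...,2]>.150)
    print("top",m.sum(),np.percentile(P[m&(P[...,2]>.163)],50,axis=0).round(4),P[m][:,2].max())
    save("seated.png",cv2.resize(im[60:300,100:420],(800,600)))
print(ctrl.current_time())
```

```text
0.07 [-0.31 -0.89 -0.6 ] [ 0.439  -0.3456  0.1932]
0.062 [-0.16 -0.97 -1.27] [ 0.4391 -0.3456  0.1853]
0.05 [-0.08 -0.54  0.01] [ 0.4391 -0.3456  0.1732]
0.035 [-0.9  -0.78 -0.93] [ 0.4391 -0.3457  0.1583]
0.02 [-0.56 -0.49 -0.73] [ 0.4391 -0.3456  0.1433]
0.01 [-0.47 -1.1   0.06] [ 0.4391 -0.3456  0.1334]
0.004 [-0.45 -0.51  0.39] [ 0.4391 -0.3457  0.1275]
0.001 [-0.15 -0.08 -1.15] [ 0.4393 -0.3459  0.1248]
open 0.039987112651459794 [0.2  0.34 0.44]
top 10076 [ 0.4605 -0.3308  0.3699] 0.38812767209404975
24.3917
```

```bash
ls -la pics/seated.png
```

```text
-rw-r--r-- 1 agent agent 358344 Dec  4 07:45 pics/seated.png
```

Run:
```python
from h import *
a=YAW+0.6; psi=a+np.pi/2
ctrl.movep([0.50,-0.15,0.32],ori(0.4))
move_gripper(0.05,force=80)
ctrl.movep([*DIAL,0.25],ori(psi)); ctrl.pause(.3)
print(ctrl.current_q().round(3),ctrl.current_ee_pos().round(4))
p,T=campose("wrist");im,d=vision.grab_frame("wrist")
vv,uu=np.mgrid[0:384,0:512];P=unproj(p,T,uu*1.,vv*1.,d)
m=(d>0)&(np.hypot(P[...,0]-DIAL[0],P[...,1]-DIAL[1])<.04)&(P[...,2]>.150)&(P[...,2]<.162)
print(m.sum(),P[m].mean(0),cv2.minAreaRect(P[m][:,:2].astype(np.float32)))
im2=cv2.imread("pics/seated.png")[...,::-1]
c=np.hstack([cv2.resize(im2,(400,300)),cv2.resize(im[60:300,100:420],(400,300))]);save("both.png",c)
print(ctrl.current_time())
```

```text
[-0.216  0.168  1.564 -0.     1.409 -2.57 ] [ 0.5818 -0.0046  0.2502]
744 [ 0.58118923 -0.00610197  0.15556925] ((0.5821503400802612, -0.005501504987478256), (0.04729676619172096, 0.013522487133741379), 45.2662239074707)
27.2833
```

View pics/both.png

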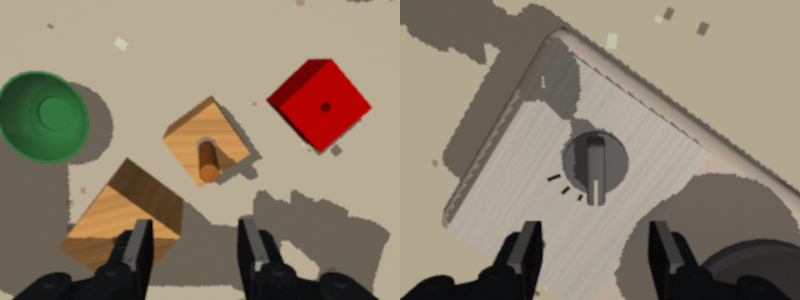

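The left half shows the pick standing with its collar on the small block (207,160), as at the start. The right half shows the bar aligned between the fingers (596,170). Now gripping the dial and turning it.

Run:
```python
from h import *
D=np.array([0.582,-0.005]);z=.139
a=YAW+0.6; psi=a+np.pi/2
ctrl.movep([*D,0.20],ori(psi))
ctrl.move_linear([*D,z],vel=.06);print("down",ctrl.current_force().round(2))
move_gripper(0.0,force=80);print("w",ctrl.current_width(),ctrl.current_force().round(2),ctrl.current_wrist_torque().round(3))
for t in(.2,.4,.6,.8,1.0,1.1,1.2,1.25):
    ctrl.movep([*D,z],ori(psi-t));ctrl.pause(.1)
    print(t,round(psi-psi_now(),3),ctrl.current_force().round(1),ctrl.current_wrist_torque().round(3),round(ctrl.current_width(),4))
ctrl.pause(.3)
im,d=vision.grab_frame("scene");a1=cv2.resize(im[150:250,190:323],(400,300),interpolation=cv2.INTER_CUBIC)
im,d=vision.grab_frame("wrist");a2=cv2.resize(im[60:300,100:420],(400,300))
im,d=vision.grab_frame("top");a3=cv2.resize(im[120:195,225:325],(400,300),interpolation=cv2.INTER_CUBIC)
save("turn.png",np.vstack([np.hstack([a1,a2]),np.hstack([a3,a3*0])]))
print(ctrl.current_time(),ctrl.current_q())
```

```text
down [ 0.88  0.58 -0.65]
w 0.012693027062569326 [-4.09  2.4   4.8 ] [0.323 0.654 0.081]
0.2 0.2 [-4.4  2.4  6.7] [0.379 0.75  0.168] 0.0127
0.4 0.399 [-4.9  3.   6.2] [0.361 0.75  0.088] 0.0127
0.6 0.599 [-5.   3.7  6.4] [0.498 0.801 0.151] 0.0122
0.8 0.799 [-5.5  4.   5.8] [0.578 0.833 0.178] 0.0128
1.0 0.999 [-5.8  5.3  7.6] [0.664 0.866 0.202] 0.0125
1.1 1.099 [-5.5  5.2  7.9] [0.738 0.751 0.175] 0.012
1.2 1.199 [-4.5  4.4  7.9] [0.665 0.748 0.19 ] 0.0126
1.25 1.249 [-5.1  6.5  8.2] [0.746 0.741 0.28 ] 0.0127
32.7333 [-0.21487468  0.27028181  1.67164607  0.00174599  1.20133501 -1.32136559]
```

View pics/turn.png

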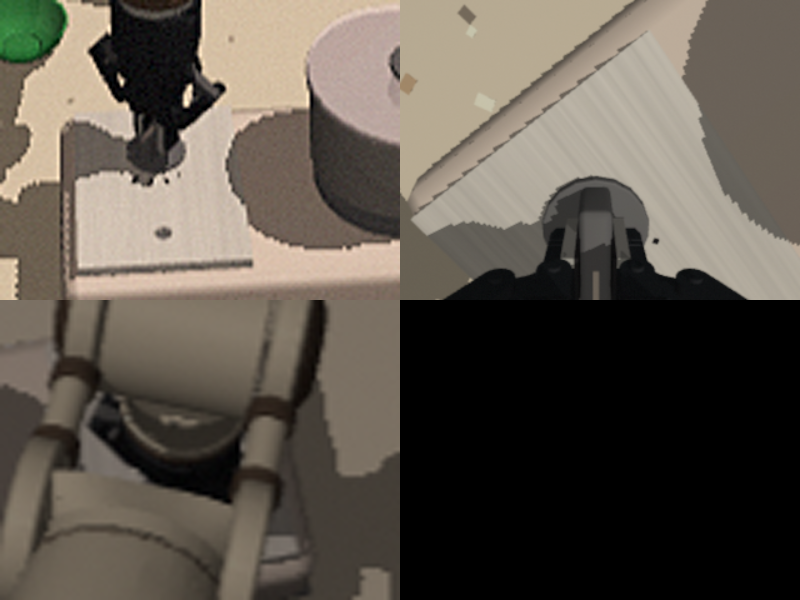

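The wrist view shows the bar (595,230) still square between the fingers after the turn. The last numerical checks compare the bystanders and pick with the first scene depth and look for drift in the hold. Then I'll hand in.

Run:
```python
from h import *
z0=np.load("pics/scene.npz");p,T=campose("scene");im,d=vision.grab_frame("scene")
vv,uu=np.mgrid[0:384,0:512];P0=unproj(p,T,uu*1.,vv*1.,z0["d"]);P1=unproj(p,T,uu*1.,vv*1.,d)
for n,c,zl,zh in(("dish",(.345,-.19),.015,.06),("squeezer",(.70,-.317),.015,.07),("spoon",(.44,.455),.008,.03),("pick",(.439,-.346),.09,.18)):
    r=[]
    for P,D in((P0,z0["d"]),(P1,d)):
        m=(D>0)&(np.hypot(P[...,0]-c[0],P[...,1]-c[1])<.08)&(P[...,2]>zl)&(P[...,2]<zh)
        if n=="pick": m&=np.hypot(P[...,0]-c[0],P[...,1]-c[1])<.03
        r+= [m.sum(),P[m].mean(0).round(4),P[m][:,2].max().round(4)]
    print(n,*r)
# bar angle from wrist view
p,T=campose("wrist");im,d=vision.grab_frame("wrist");P=unproj(p,T,uu*1.,vv*1.,d)
m=(d>0)&(np.hypot(P[...,0]-.582,P[...,1]+.005)<.03)&(abs(P[...,2]-.156)<.0025)
s=P[m][:,:2].astype(np.float32);print("bar",len(s),cv2.minAreaRect(s) if len(s) else "", "expected deg",np.degrees(YAW+.6-1.249))
ctrl.pause(1);print(psi_now(),ctrl.current_wrist_torque().round(3),ctrl.current_width(),ctrl.current_time())
```

```text
dish 501 [ 0.3105 -0.1965  0.0337] 0.0513 498 [ 0.3105 -0.1967  0.0338] 0.0512
squeezer 517 [ 0.7116 -0.3187  0.0282] 0.0557 504 [ 0.7115 -0.3191  0.0284] 0.0563
spoon 471 [0.4238 0.461  0.0139] 0.0242 472 [0.4238 0.4611 0.014 ] 0.0234
pick 141 [ 0.4446 -0.344   0.1352] 0.1724 139 [ 0.4447 -0.3439  0.1355] 0.173
bar 2246 ((0.5816176533699036, -0.004821527749300003), (0.0418054573237896, 0.03854040801525116), 15.242656707763672) expected deg -26.642537473583285
1.105823837251044 [0.756 0.854 0.23 ] 0.012638536756239667 33.8333
```

```bash
python3 -c "
from bench import job
print(job.finish_job())"
```

```text
the job is handed in; nothing more can be done
None
```

I pressed the reset button with the pick, put the pick back in the small bamboo stand, and handed the job in still gripping the dial, turned 1.25 rad clockwise. It was handed in at about 34 s of the 72 s allowed, and no verdict was reported.

- **Reset:** The button went 5 mm in to a hard stop, with about 11 N on it for about 0.8 s. I did not measure the button coming back out.
- **Pick:** In the final scene view it stands within 1 mm of where it began, in all three axes, and the fingers are clear of it.
- **Dial:** The wrist turned 1.249 rad, which is past the third click at 1.2 and short of the stop at 1.35. During a 1 s hold the gripper opening (12.6 mm) and wrist angle held, with about 0.23 N m about the vertical.
- **Bystanders:** The dish, squeezer and spoon rest all moved less than 1 mm.
- **Failed check:** The depth fit of the dial's own angle picked up the fingertips and was unusable. That the dial followed the wrist rests on the picture, which shows the bar square between the pads, and on the steady torque.

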